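# Gauge the gap of the clamp stand and lock its collar

## Robot

A 7-joint arm with a two-finger parallel gripper is mounted at the origin on the work surface. World frame = base frame: x ahead of the robot, y to its left, z up, the work surface at z = 0. Lengths are in mm, angles in rad, forces in N, time in s.
With the tool pointing down it reaches from about 400 to 850 mm from the base axis. Payload 4.4 kg.
Tool frame: the origin (TCP) lies at the centre of the arm's flange, where the gripper is bolted on; the fingertips stand 199 mm ahead of it and the grasp point (between the pads) lies 180 mm ahead of it; z points along the fingers, x is the direction in which the jaws open and shut, and the axes are right-handed (so a half turn about z gives the same grasp; the last joint's range is limited). The gripper opens to 94 mm and grips with 3 to 60 N. Pads are 16 mm wide; open, the fingers measure 119 mm over their backs; the gripper's body (75 mm by 177 mm) begins 78 mm behind the grasp point.
Start: joints at [1.223, 0.628, 0.038, 1.517, -0.027, 0.996, -0.02], TCP at [180.776, -624.368, 404.678] pointing down, gripper open.
Joint ranges: [-3.06, 3.06], [-0.37, 2.12], [-1.25, 1.32], [0.18, 2.47], [-1.1, 4.24], [0.23, 1.98], [-2.94, 2.94]. Speed limits (rad/s): [2.57, 2.57, 3.14, 3.14, 3.14, 3.14, 3.14].

## Interface

Orientations are given as a unit quaternion [w, x, y, z].
In Python, from workcell import robot gives the robot as it stands.
- The arm moves only by the tool play_rows, never from a script. Its arguments are lists of equal length, an entry for each row: "linear": the shift along the tool's x, y, z in m, a list of three; "twist": the turn, a rotation vector about the tool's x, y, z in degrees, a list of three; "hand": the closure in counts, from 0 (fully open) to 255 (shut). A call has 1 to 12 rows; each row is the pose to reach, as a shift and turn from the pose commanded when the call began, along the tool's axes at that moment; what a row does not reach only later rows make up. A row lasts 1/12 s, in which the tool goes at most 41.7 mm and 7.16 degrees, less where a joint would pass 70% of its speed; a pose out of reach is approached as far as the arm can. A call with a gripper value outside its range is refused whole. The fingers move at their own pace and stop on an object; "force" is the grip in N (left out, the last holds). Time passes only in rows, so rows that repeat a pose let the fingers close. It gives the time, the measured TCP pose, the force and the opening at its end, in the units of the state.
- robot.state(): the state, without advancing time (a new reading comes with each control period).
- robot.read_camera(name): name is "side" or "top"; returns a dict with "frame" (384x512x3 uint8, red, green, blue), "intrinsics" (3x3 intrinsics, pixels), "D" ([k1, k2, p1, p2, k3] as OpenCV has them; the pictures are not rectified), "view" (4x4, takes a point from world to camera coordinates). Camera axes: x right, y down, z forward; pixel columns grow to the right and rows downward; lengths in mm; the calibration is good to about 2 mm. A picture is of the moment at which its call begins. There is no depth.
- robot.hand_in(): hands the job in, once; it reports no verdict.
The state is a dict: "time": time; "qpos": joint angles; "qvel": joint speeds; "joint_torque": joint torques, N m; "tcp_pos": TCP position; "ee_rot": TCP orientation; "force": force on the tool from outside, world axes, zero at the start; "moment": the same for the moment, N m; "gripper_width": opening from 0.0 (shut) to 1.0 (fully open).
Only numpy, scipy, OpenCV 4.12 (cv2) and the standard library are available. Lean on these libraries where they do the work, as an engineer would, in place of code of your own. Each camera call takes 0.05 s, during which the arm holds its last target. There are 200 camera calls.

## Task

Slide the narrower of the two steel gauge blades tip first into the gap of the clamp stand until its shoulder is home against the stand's face, and leave it lying there. Then turn the lock collar clockwise by its lever to the locked mark, so that the lever points straight at the pointed index post. Leave the wide gauge and the other things on the counter where they are.

Things in the scene. Friction and masses are not known exactly. Their poses are not given: they have to be found in the camera images.
- stand: Clamp stand, fixed. Origin on the counter under the collar's upright axis, z up. Steel base plate x -120 to 60, y -50 to 50, 20 mm thick; white block on it x -60 to 60, y -50 to 50, top at z 60. The block's face at x = -60 has a flat gap just over the base plate: 46 wide, 12 high (z 20 to 32), 90 deep; the plate in front of it is a 60 mm ledge.
- gap_mouth (a point): Middle of the lower edge of the gap's mouth, on the base plate's top (stand x -60, y 0, z 20 mm). Same axes as the stand: +x points into the gap.
- index_post (a point): Tip of the fixed pointed steel index post that is the locked mark: 163 mm from the collar's axis, at -20 degrees from the stand's x axis, 92 mm above the counter, 16 mm thick. A flat bar 12 wide, z 28 to 36 mm, joins it to the block.
- collar (a joint): Turn of the dark knurled lock collar (92 mm across, z 62 to 92, on top of the stand) in rad. 0: lever points straight at the index post (locked mark). Negative: not yet locked; clockwise seen from above increases it. Turns from -2.3 to 0.5, stiff, stays where left (about 3 N at the lever end).
- lever_end (a point): Centre of the black ball (24 mm) at the end of the collar's lever, 135 mm from the collar's axis and 78 mm above the counter. The lever is a level round steel bar 12 mm thick, bare from 46 to 123 mm from the axis.
- narrow_gauge: Loose steel gauge blade, 180 long, 40 wide, 6 thick, 250 g, lying flat. Origin at the centre of its underside; x along the blade to its plain tip (x +90), z up. Shoulder: a crossbar 62 wide, 14 high, at x 20 to 30. Upright black grip block 30 (x) by 28 (y) mm centred at x -32, z 5 to 47.
- shoulder (a point): Middle of the lower edge of the shoulder's forward face, at x +30, z 0 of the narrow gauge; axes as the gauge. The 60 mm of blade beyond it goes into the gap.
- grip (a point): Grip point of the narrow gauge: middle of its black grip block, at x -32, z 30 mm of the gauge.
- wide_gauge: The other gauge blade, same shape and length but 58 wide (shoulder 80 wide), too wide for the gap. Leave it alone. Origin at the centre of its underside, x to its tip.
- test_disc: Loose plain steel test disc, 64 mm across, 14 high. Leave it. Origin at the centre of its underside.
- screwdriver: Loose screwdriver, 190 mm, lying on the counter. Leave it.
- mug: Loose white mug, 80 mm across, 90 high. Leave it. Origin at the centre of its underside.
Mind the look-alikes: they are no part of the job. Leave any blue or pink look-alike of the narrow_gauge alone.

How it is judged:
By the outcome, as a careful person would: the job done as asked, in the order asked, and still so for the second after the job is handed in, with the robot touching nothing.
It also fails if it takes over 59 s, if anything falls off the work surface, if the arm or the gripper's body presses on something with over 40 N, if the wrist force passes 120 N, or if a joint passes its speed limit or range.

## Working session

There is one attempt and no reset: what is moved stays moved. The work goes in short steps, Python scripts to look and compute and a tool call to move; the robot and the scene stay as the last step left them, time stands still between calls to the robot, and variables do not carry over. Pictures are saved under pics/ and viewed, about 8 in all and at most 12, crops included, and the job is handed in when it is done.

Besides the shell and the picture viewer there is one more tool, called in YAML: its name, and indented under it one key for each argument. play_rows: Moves the arm, as the interface text tells. Its arguments: {"type":"object","properties":{"linear":{"type":"array","items":{"type":"array","items":{"type":"number"}}},"twist":{"type":"array","items":{"type":"array","items":{"type":"number"}}},"hand":{"type":"array","items":{"type":"number"}},"force":{"type":"number"}},"required":["linear","twist","hand"]}

```bash
ls; mkdir -p pics
cat > h.py <<'E'
import numpy as np, cv2
from workcell import robot
def cam(n): return robot.read_camera(n)
def save(c,f,crop=None,s=1):
    im=c["frame"][...,::-1]
    if crop: x0,y0,x1,y1=crop; im=im[y0:y1,x0:x1]
    cv2.imwrite("pics/"+f,cv2.resize(im,None,fx=s,fy=s,interpolation=cv2.INTER_CUBIC))
def ray(c,uv,z):
    K,D,V=[np.array(c[k],float) for k in("intrinsics","D","view")]
    p=cv2.undistortPoints(np.array(uv,float).reshape(-1,1,2),K,D).reshape(-1,2)
    d=np.c_[p,np.ones(len(p))]@V[:3,:3]; o=-V[:3,:3].T@V[:3,3]
    return o+d*((z-o[2])/d[:,2])[:,None]
def proj(c,P):
    K,D,V=[np.array(c[k],float) for k in("intrinsics","D","view")]
    return cv2.projectPoints(np.array(P,float).reshape(-1,3),cv2.Rodrigues(V[:3,:3])[0],V[:3,3],K,D)[0].reshape(-1,2)
E
python3 - <<'E'
from h import *
for n in("top","side"):
    c=cam(n); save(c,n+"0.png",s=1.5625); V=np.array(c["view"]); print(n,-V[:3,:3].T@V[:3,3],V[2,:3],V[0,:3])
s=robot.state(); print(s["ee_rot"],s["tcp_pos"],s["time"])
E
```

```text
pics
top [ 353.49897361  -37.62740215 1403.51286473] [ 0.11238224 -0.01442022 -0.99356041] [ 0.02552168 -0.99952294  0.01739353]
side [-213.28384783 1069.34649672 1013.07360834] [ 0.45634165 -0.68613549 -0.56654249] [-0.83542963 -0.54954798 -0.00737273]
[-4.80680302e-04  7.99403330e-01 -6.00794198e-01 -6.45882543e-04] [ 180.72475705 -624.1189087   403.88485536] 0.1
```

View pics/top0.png

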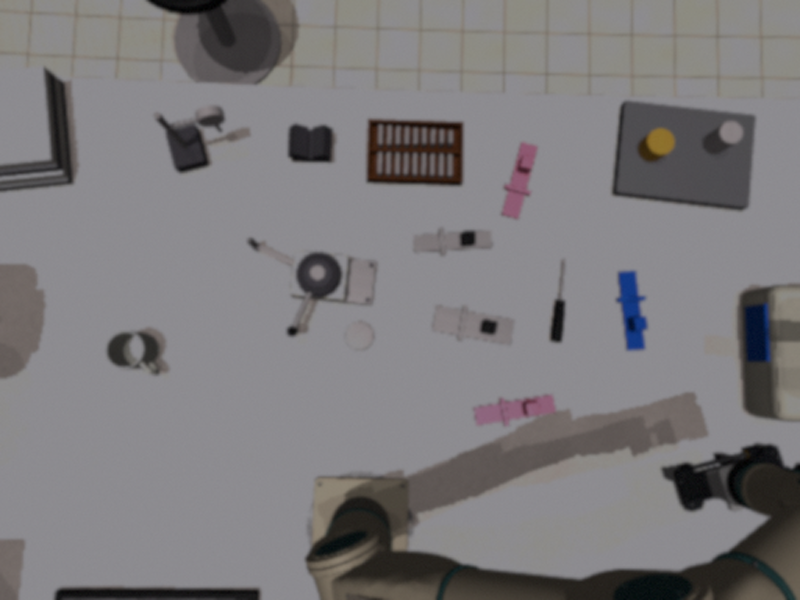

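View pics/side0.png

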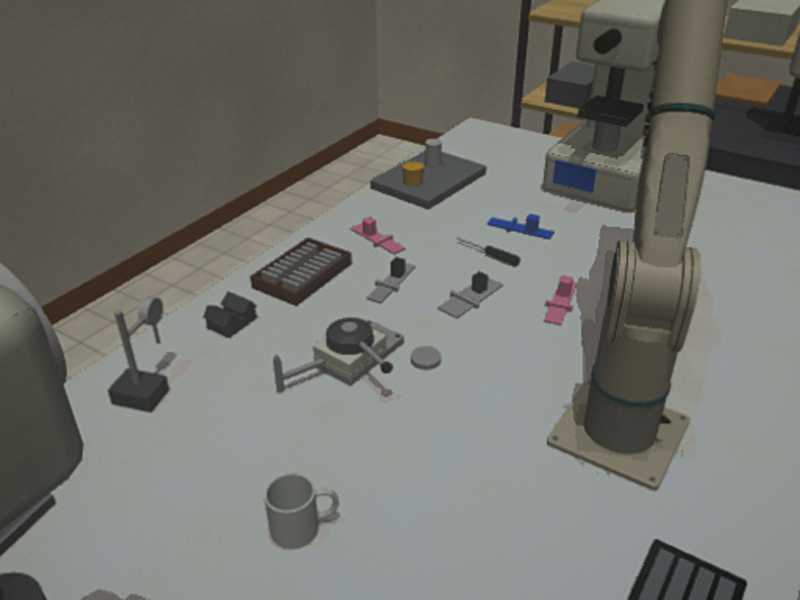

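The top view shows the narrow gauge at about (452,241) with its tip to the left, and the wide gauge at (473,325). The stand's collar is at (319,274) with the ledge on its right, the lever ball at (293,330) and the post at (252,242). Next I'll zoom in for measurements.

Run:
```python
from h import *
c=cam("top"); save(c,"top1.png",(150,130,350,230),4)
c=cam("side"); save(c,"side1.png",(170,150,340,260),4.5)
```

```text
(no output)
```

View pics/top1.png

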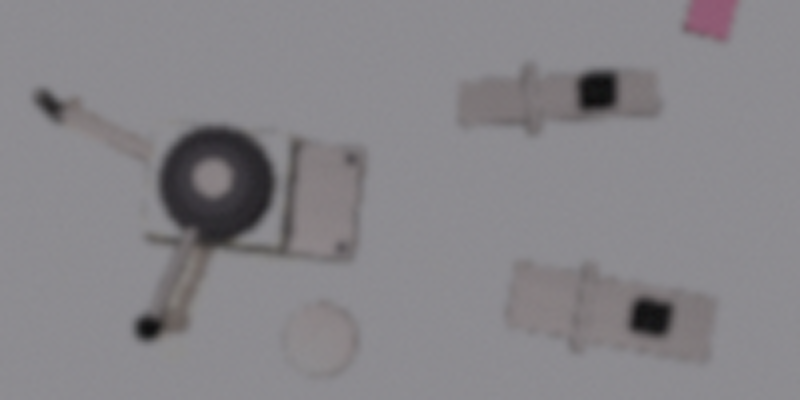

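View pics/side1.png

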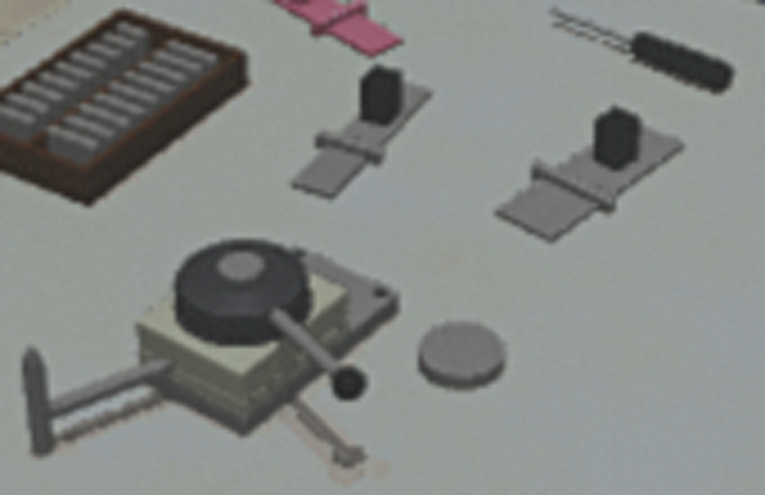

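```bash
cat > fit.py <<'E'
from h import *
from scipy.optimize import least_squares
T=lambda p:((np.array(p)+.5)/4-.5+[150,130])
S=lambda p:((np.array(p)+.5)/4.5-.5+[170,150])
ct,cs=cam("top"),cam("side")
def W(P,L): 
    c,s=np.cos(P[2]),np.sin(P[2]); L=np.array(L,float)
    return np.c_[P[0]+c*L[:,0]-s*L[:,1],P[1]+s*L[:,0]+c*L[:,1],L[:,2]]
def fit(tl,sl,g):
    def r(P): 
        a=proj(ct,W(P,[l for l,_ in tl]))-T([u for _,u in tl])
        b=proj(cs,W(P,[l for l,_ in sl]))-S([u for _,u in sl])
        return np.r_[a.ravel(),b.ravel()]
    o=least_squares(r,g,loss="soft_l1"); print(np.round(o.x[:2],1),np.degrees(o.x[2])); print(np.round(r(o.x).reshape(-1,2),1).tolist()); return o.x
st=fit([((-120,-50,20),(364,147)),((-120,50,20),(354,259)),((0,0,92),(217,183)),((-60,-50,60),(297,138)),((-60,50,60),(284,250)),((153.2,-55.7,92),(42,95))],
 [((60,-50,60),(140,325)),((60,50,60),(241,372)),((-60,50,60),(347,292)),((-120,50,20),(398,297)),((60,50,0),(243,433)),((153.2,-55.7,92),(30,350))],[470,0,1.57])
ga=fit([((90,-20,6),(459,81)),((90,20,6),(460,126)),((-90,-20,6),(657,70)),((-90,20,6),(660,113)),((25,-31,14),(531,64)),((25,31,14),(534,133)),((-32,0,47),(598,89))],
 [((90,-20,6),(293,185)),((90,20,6),(331,198)),((-90,20,6),(432,93)),((25,-31,14),(318,138)),((25,31,14),(381,157)),((-32,0,47),(381,73))],[520,-250,1.57])
print("grip",W(ga,[(-32,0,30)])," target grip",W(st,[(-60-62,0,50)]), "post",W(st,[(153.2,-55.7,92)]))
b=least_squares(lambda P:np.r_[proj(ct,[P])[0]-T((148,327)),proj(cs,[P])[0]-S((349,382))],[350,50,78]).x
d=b[:2]-st[:2]; print("ball",b,np.hypot(*d),np.degrees(np.arctan2(d[1],d[0]))-np.degrees(st[2])+20)
E
python3 fit.py
```

```text
[541.6 103.6] 805.9184058584484
[[0.2, 0.7], [-0.1, 0.6], [-0.4, -0.7], [-0.5, -0.7], [-0.3, 0.1], [-0.4, 0.4], [-1.3, -1.6], [0.1, 0.0], [0.4, -1.2], [0.1, -1.6], [0.5, 1.1], [0.1, -0.9]]
[ 635.7 -192.4] 95.2207960886754
[[-0.4, 0.8], [0.1, 0.5], [-0.2, 0.4], [-0.0, 0.6], [-0.5, 0.4], [0.0, 0.2], [0.6, -0.2], [-1.0, -0.8], [0.0, -0.8], [-0.2, -0.8], [-0.6, -1.5], [-0.1, -1.5], [-0.3, 0.4]]
grip [[ 638.64053198 -224.24548286   30.        ]]  target grip [[532.96239106 -18.10771884  50.        ]] post [[608.10903501 252.42973125  92.        ]]
ball [416.54595429 155.17464812  79.30181318] 135.3208471840229 -628.3298688696269
```

```bash
cat > mv.py <<'E'
from h import *
from scipy.spatial.transform import Rotation as R
def down(a):
    a=np.radians(a); x=np.array([np.cos(a),np.sin(a),0]); z=np.array([0,0,-1.])
    return R.from_matrix(np.c_[x,np.cross(z,x),z])
def go(targets,R0=None,p0=None):
    s=robot.state(); q=s["ee_rot"]
    R0=R0 or R.from_quat([q[1],q[2],q[3],q[0]]); p0=np.array(s["tcp_pos"] if p0 is None else p0)
    for x,y,zg,a in targets: # grasp point pos, jaw angle
        l=R0.inv().apply(np.array([x,y,zg+180])-p0)/1000; t=(R0.inv()*down(a)).as_rotvec(degrees=True)
        print(np.round(l,4).tolist(),np.round(t,2).tolist())
E
python3 - <<'E'
from mv import *
go([(638.6,-224.2,110,5.2),(638.6,-224.2,30,5.2)],down(-73.86),[180.78,-624.37,404.68])
go([(638.6,-224.2,110,5.2),(638.6,-224.2,30,5.2)])
E
```

```text
[-0.2571, -0.551, 0.1147] [0.0, 0.0, -79.06]
[-0.2571, -0.551, 0.1947] [0.0, 0.0, -79.06]
[-0.2569, -0.551, 0.1145] [-0.02, 0.03, -79.05]
[-0.2568, -0.551, 0.1945] [-0.02, 0.03, -79.05]
```

play_rows:
  linear:
    - [-0.021,-0.046,0]
    - [-0.043,-0.092,0]
    - [-0.064,-0.138,0]
    - [-0.086,-0.184,0]
    - [-0.107,-0.23,0]
    - [-0.129,-0.276,0]
    - [-0.15,-0.321,0]
    - [-0.171,-0.367,0]
    - [-0.193,-0.413,0]
    - [-0.214,-0.459,0]
    - [-0.236,-0.505,0]
    - [-0.257,-0.551,0]
  twist:
    - [0,0,-6.6]
    - [0,0,-13.2]
    - [0,0,-19.8]
    - [0,0,-26.4]
    - [0,0,-33]
    - [0,0,-39.5]
    - [0,0,-46]
    - [0,0,-52.7]
    - [0,0,-59.3]
    - [0,0,-66]
    - [0,0,-72.5]
    - [0,0,-79.06]
  hand: [0,0,0,0,0,0,0,0,0,0,0,0]
  force: 30

```text
time: 1.3
tcp_pos: [558.4, -293.8, 404.9]
ee_rot: [0.0, 0.999, 0.048, 0.0]
force: [0.2, 0.0, 0.1]
gripper_width: 0.998
```

Run:
```python
from mv import *
go([(638.6,-224.2,110,5.2),(638.6,-224.2,30,5.2)])
```

```text
[0.0865, -0.0616, 0.1149] [0.02, -0.01, 0.31]
[0.0865, -0.0616, 0.1949] [0.02, -0.01, 0.31]
```

play_rows:
  linear:
    - [0.029,-0.02,0.03]
    - [0.058,-0.041,0.06]
    - [0.0865,-0.0616,0.09]
    - [0.0865,-0.0616,0.115]
    - [0.0865,-0.0616,0.115]
    - [0.0865,-0.0616,0.115]
  twist:
    - [0,0,0.3]
    - [0,0,0.3]
    - [0,0,0.3]
    - [0,0,0.3]
    - [0,0,0.3]
    - [0,0,0.3]
  hand: [0,0,0,0,0,0]

```text
time: 1.8
tcp_pos: [637.2, -225.5, 287.7]
ee_rot: [-0.001, 0.999, 0.044, -0.002]
force: [0.1, -0.4, 0.1]
gripper_width: 0.995
```

Run:
```python
from mv import *
go([(638.6,-224.2,110,5.2),(638.6,-224.2,30,5.2)])
c=cam("side"); save(c,"side2.png",(200,80,370,200),4.5)
```

```text
[0.0015, -0.0011, -0.0023] [-0.08, 0.26, -0.21]
[0.0019, -0.001, 0.0777] [-0.08, 0.26, -0.21]
```

play_rows:
  linear:
    - [0.001,-0.001,0.02]
    - [0.001,-0.001,0.04]
    - [0.001,-0.001,0.06]
    - [0.001,-0.001,0.077]
    - [0.001,-0.001,0.077]
    - [0.001,-0.001,0.077]
    - [0.001,-0.001,0.077]
  twist:
    - [0,0,0]
    - [0,0,0]
    - [0,0,0]
    - [0,0,0]
    - [0,0,0]
    - [0,0,0]
    - [0,0,0]
  hand: [0,0,0,0,0,0,0]

```text
time: 2.43
tcp_pos: [639.2, -226.3, 215.3]
ee_rot: [0.001, 0.999, 0.042, 0.002]
force: [0.2, -0.2, 0.5]
gripper_width: 1.003
```

Run:
```python
from mv import *
go([(638.6,-224.2,30,5.2)])
c=cam("side"); save(c,"side2.png",(200,80,370,200),4.5)
```

```text
[-0.0004, -0.0022, 0.0053] [0.11, -0.19, -0.39]
```

View pics/side2.png

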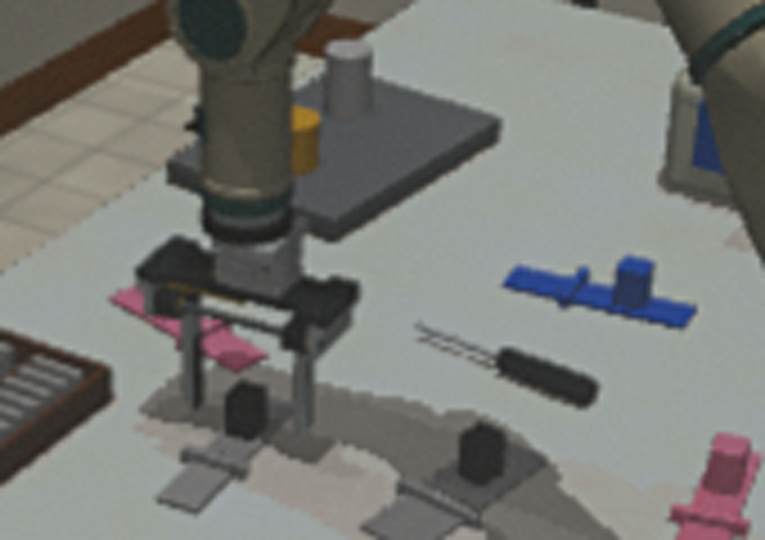

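The open fingers stand either side of the grip block at about (246,410). I'll go 4 mm lower and close.

play_rows:
  linear:
    - [0,-0.002,0.004]
    - [0,-0.002,0.004]
    - [0,-0.002,0.004]
    - [0,-0.002,0.004]
    - [0,-0.002,0.004]
    - [0,-0.002,0.004]
    - [0,-0.002,0.004]
    - [0,-0.002,0.004]
    - [0,-0.002,0.004]
    - [0,-0.002,0.004]
    - [0,-0.002,0.004]
    - [0,-0.002,0.004]
  twist:
    - [0,0,0]
    - [0,0,0]
    - [0,0,0]
    - [0,0,0]
    - [0,0,0]
    - [0,0,0]
    - [0,0,0]
    - [0,0,0]
    - [0,0,0]
    - [0,0,0]
    - [0,0,0]
    - [0,0,0]
  hand: [0,0,255,255,255,255,255,255,255,255,255,255]
  force: 40

```text
time: 3.48
tcp_pos: [638.5, -223.0, 208.7]
ee_rot: [0.0, 0.999, 0.043, 0.0]
force: [-0.2, -0.0, 0.6]
gripper_width: 0.329
```

Run:
```python
from mv import *
go([(638.6,-224.2,30,5.2),(638.6,-224.2,80,5.2)])
s=robot.state();print(s["gripper_width"],s["tcp_pos"])
```

```text
[0.0, 0.0012, -0.0013] [0.0, -0.0, -0.29]
[0.0, 0.0012, -0.0513] [0.0, -0.0, -0.29]
0.32884096104471733 [ 638.48140884 -223.00047144  208.67678984]
```

play_rows:
  linear:
    - [0,0,-0.01]
    - [0,0,-0.03]
    - [0,0,-0.05]
    - [0,0,-0.06]
    - [0,0,-0.06]
    - [0,0,-0.06]
  twist:
    - [0,0,0]
    - [0,0,0]
    - [0,0,0]
    - [0,0,0]
    - [0,0,0]
    - [0,0,0]
  hand: [255,255,255,255,255,255]

```text
time: 3.98
tcp_pos: [638.4, -223.1, 269.1]
ee_rot: [0.0, 0.999, 0.043, 0.0]
force: [0.1, 0.1, -2.8]
gripper_width: 0.298
```

Run:
```python
from mv import *
s=robot.state();print(s["gripper_width"],s["tcp_pos"],s["force"])
# approach: gap dir 85.92 deg -> jaw -4.08; stand (541.6,103.6)
st=np.array([541.6,103.6]); a=np.radians(85.92); ex=np.array([np.cos(a),np.sin(a)])
for d,z in((-230,85),(-230,54)): # grip at stand x=d
    p=st+ex*d; go([(p[0],p[1],z,-4.08)])
```

```text
0.2979298903095072 [ 638.42362322 -223.07390714  269.09147073] [ 0.09277338  0.13566318 -2.76162081]
[-0.1045, -0.1066, 0.004] [0.02, -0.04, 8.98]
[-0.1045, -0.1066, 0.035] [0.02, -0.04, 8.98]
```

play_rows:
  linear:
    - [-0.02,-0.02,0]
    - [-0.042,-0.042,0]
    - [-0.063,-0.064,0]
    - [-0.084,-0.085,0]
    - [-0.1045,-0.1066,0.004]
    - [-0.1045,-0.1066,0.01]
    - [-0.1045,-0.1066,0.01]
    - [-0.1045,-0.1066,0.01]
    - [-0.1045,-0.1066,0.01]
  twist:
    - [0,0,2]
    - [0,0,4]
    - [0,0,6]
    - [0,0,8]
    - [0,0,8.98]
    - [0,0,8.98]
    - [0,0,8.98]
    - [0,0,8.98]
    - [0,0,8.98]
  hand: [255,255,255,255,255,255,255,255,255]

```text
time: 4.73
tcp_pos: [526.0, -126.6, 258.4]
ee_rot: [0.0, 0.999, -0.036, 0.0]
force: [0.1, 0.1, -1.8]
gripper_width: 0.297
```

Run:
```python
from mv import *
s=robot.state();print(s["gripper_width"],s["tcp_pos"],s["ee_rot"])
ct=cam("top");cs=cam("side")
a=cv2.resize(ct["frame"][130:230,170:310],None,fx=5.6,fy=5.6,interpolation=cv2.INTER_CUBIC)[:,:,::-1]
cv2.imwrite("pics/top3.png",a); save(cs,"side3.png",(200,150,340,255),5.6)
```

```text
0.2967747409764076 [ 525.99628366 -126.55575353  258.35536381] [ 1.78604966e-04  9.99350345e-01 -3.60386276e-02  2.70704394e-04]
```

View pics/top3.png

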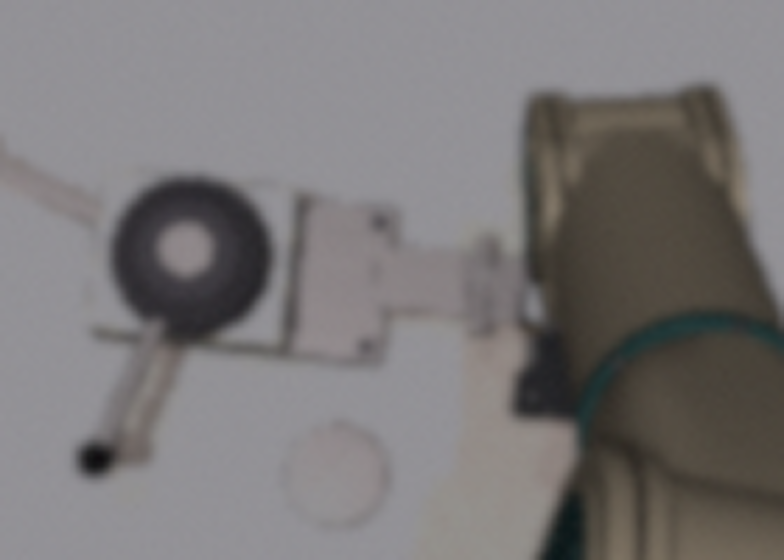

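View pics/side3.png

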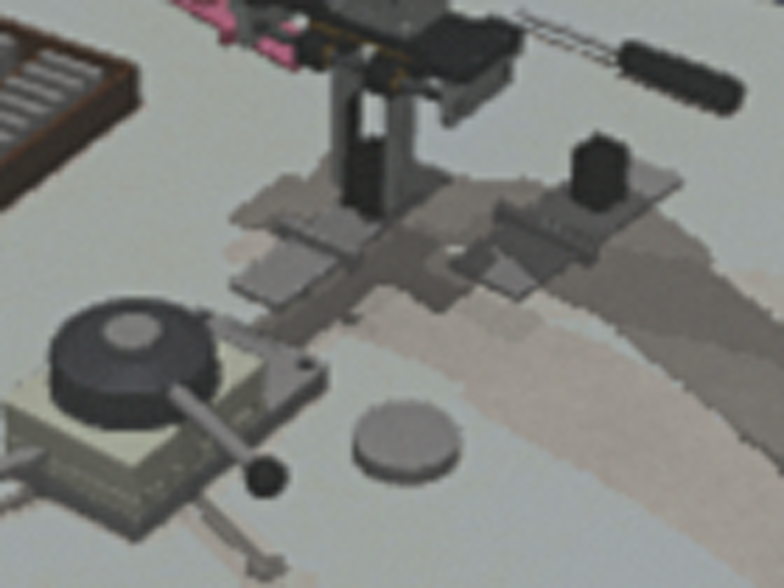

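```bash
cat > fit2.py <<'E'
from h import *
from scipy.optimize import least_squares
T=lambda p:((np.array(p)+.5)/5.6-.5+[170,130])
S=lambda p:((np.array(p)+.5)/5.6-.5+[200,150])
ct,cs=cam("top"),cam("side")
def W(P,L):
    c,s=np.cos(P[2]),np.sin(P[2]); L=np.array(L,float)
    return np.c_[P[0]+c*L[:,0]-s*L[:,1],P[1]+s*L[:,0]+c*L[:,1],L[:,2]+P[3]]
def fit(tl,sl,g,freez):
    ex=lambda P:np.r_[P,0] if freez else P
    def r(P):
        P=ex(P)
        return np.r_[(proj(ct,W(P,[l for l,_ in tl]))-T([u for _,u in tl])).ravel(),(proj(cs,W(P,[l for l,_ in sl]))-S([u for _,u in sl])).ravel()]
    o=least_squares(r,g,loss="soft_l1"); print(np.round(o.x,2),np.degrees(o.x[2])%360); print(np.round(r(o.x).reshape(-1,2),1).tolist()); return ex(o.x)
st=fit([((-120,-50,20),(398,207)),((-120,50,20),(380,360)),((0,0,92),(191,257)),((-60,-50,60),(300,195)),((-60,50,60),(288,352))],
 [((60,50,60),(133,467)),((-60,50,60),(264,362)),((60,-50,60),(8,404)),((-120,50,20),(328,368)),((60,50,0),(133,540))],[541,103,1.5],True)
ga=fit([((90,-20,6),(375,250)),((90,20,6),(375,312)),((25,-31,14),(490,236)),((25,31,14),(484,333))],
 [((90,-20,6),(232,288)),((90,20,6),(280,306)),((25,-31,14),(281,218)),((25,31,14),(352,258))],[526,-94,1.5,50],False)
d=ga[:2]-st[:2];c,s=np.cos(st[2]),np.sin(st[2])
print("gauge in stand",c*d[0]+s*d[1],-s*d[0]+c*d[1],ga[3])
E
python3 fit2.py
```

```text
[540.59 104.57   1.51] 86.31927532710392
[[-0.2, 0.6], [0.4, 1.2], [-0.5, -0.5], [-0.2, -0.8], [-0.9, -0.1], [0.2, -0.4], [0.5, -0.7], [-1.5, -1.1], [-0.0, -1.1], [1.0, 1.2]]
[530.06 -98.85   1.53  43.56] 87.6264954357897
[[1.1, -0.3], [0.3, 0.1], [-0.4, -0.0], [-0.5, 0.5], [-0.7, -0.3], [0.2, 0.6], [-0.8, 0.4], [1.0, -0.9]]
gauge in stand -203.6717801994009 -2.552305095798479 43.56450812359565
```

```bash
cat > fit3.py <<'E'
exec(open("fit2.py").read().split("st=fit")[0])
A=[((-120,-50,20),(398,207)),((-120,50,20),(380,360)),((0,0,92),(191,257)),((-60,-50,60),(300,195)),((-60,50,60),(288,352))]
B=[((60,50,60),(133,467)),((-60,50,60),(264,362)),((60,-50,60),(8,404)),((-120,50,20),(328,368)),((60,50,0),(133,540))]
C=[((90,-20,6),(375,250)),((90,20,6),(375,312)),((25,-31,14),(490,236)),((25,31,14),(484,333))]
Dd=[((90,-20,6),(232,288)),((90,20,6),(280,306)),((25,-31,14),(281,218)),((25,31,14),(352,258))]
def e(P,c,F,L,sh): return ((proj(c,W(P,[l for l,_ in L]))+sh-F([u for _,u in L]))/.5).ravel()
th=np.radians(85.87); off=np.array([np.cos(th),np.sin(th)])
def r(q):
    st=np.r_[q[:3],0]; g0=np.array([526,-126.6])+off*(32+q[3])
    ga=np.r_[g0,th,48.7+q[8]]
    return np.r_[e(st,ct,T,A,q[4:6]),e(st,cs,S,B,q[6:8]),e(ga,ct,T,C,q[4:6]),e(ga,cs,S,Dd,q[6:8]),q[3]/3,q[4:8]/1.,q[8]/1]
o=least_squares(r,[541,104,1.5]+[0]*6,loss="soft_l1").x
sd=np.sqrt(np.diag(np.linalg.inv((lambda J:J.T@J)(least_squares(r,o).jac))))
print(np.round(o,2),np.round(sd,2),np.degrees(o[2])); print(np.round(r(o)[:36].reshape(-1,2)/2,1).tolist())
g0=np.array([526,-126.6])+off*(32+o[3])-o[:2];c,s=np.cos(o[2]),np.sin(o[2])
print("gauge in stand",c*g0[0]+s*g0[1],-s*g0[0]+c*g0[1])
E
python3 fit3.py
```

```text
[ 5.4183e+02  1.0518e+02  1.5100e+00 -2.2900e+00  4.6000e-01  2.4000e-01
  3.2000e-01  7.7000e-01 -2.2000e-01] [0.92 2.03 0.01 2.01 0.58 0.23 0.41 0.36 0.86] 86.41750957582505
[[0.1, 0.4], [0.7, 1.0], [-0.2, -0.6], [0.1, -1.0], [-0.6, -0.2], [0.1, 0.3], [0.3, -0.0], [-1.6, -0.4], [-0.1, -0.4], [0.9, 1.9], [1.2, -0.5], [0.0, -0.1], [-0.2, 0.3], [-0.9, 0.9], [-0.8, -0.6], [-0.0, 0.4], [-0.4, 0.2], [1.2, -0.8]]
gauge in stand -202.61050779092693 1.0344380764164587
```

play_rows:
  linear:
    - [0.0015,0,0.012]
    - [0.0015,0,0.025]
    - [0.0015,0,0.025]
    - [0.0015,-0.012,0.025]
    - [0.0015,-0.024,0.025]
    - [0.0015,-0.034,0.025]
    - [0.0015,-0.034,0.025]
    - [0.0015,-0.034,0.025]
    - [0.0015,-0.034,0.025]
  twist:
    - [0,0,0]
    - [0,0,0]
    - [0,0,0]
    - [0,0,0]
    - [0,0,0]
    - [0,0,0]
    - [0,0,0]
    - [0,0,0]
    - [0,0,0]
  hand: [255,255,255,255,255,255,255,255,255]

```text
time: 5.78
tcp_pos: [529.3, -91.8, 234.0]
ee_rot: [0.0, 0.999, -0.035, 0.0]
force: [0.8, 0.2, -2.1]
gripper_width: 0.296
```

Run:
```python
from mv import *
s=robot.state();print(s["tcp_pos"],s["force"])
f=[cam("top") for _ in range(6)]; m=np.mean([c["frame"] for c in f],0)
np.save("m.npy",m)
g=np.clip((m-40)*1.3,0,255).astype(np.uint8)[160:200,205:265,::-1]
cv2.imwrite("pics/top4.png",cv2.resize(g,None,fx=13,fy=13,interpolation=cv2.INTER_CUBIC))
```

```text
[529.27333096 -91.82590448 234.04671762] [ 0.77189181  0.223681   -2.1139015 ]
```

View pics/top4.png

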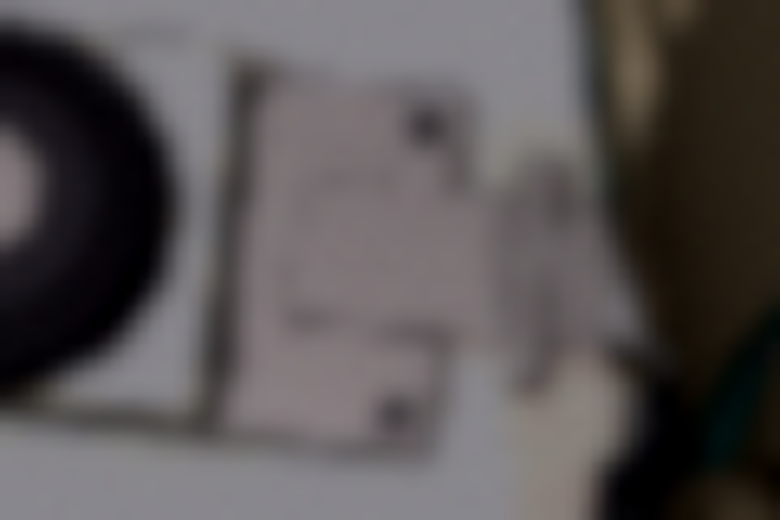

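The blade sits over the ledge with tip corners at about (303,180) and (285,328). The margins to the ledge edges are nearly equal (109 and 110 px once the side face is allowed for), and the yaw matches. I'll insert it now.

play_rows:
  linear:
    - [0.0006,-0.004,0.0015]
    - [0.0006,-0.008,0.0015]
    - [0.0006,-0.012,0.0015]
    - [0.0006,-0.016,0.0015]
    - [0.0006,-0.02,0.0015]
    - [0.0006,-0.024,0.0015]
    - [0.0006,-0.028,0.0015]
    - [0.0006,-0.032,0.0015]
    - [0.0006,-0.036,0.0015]
    - [0.0006,-0.04,0.0015]
    - [0.0006,-0.04,0.0015]
    - [0.0006,-0.04,0.0015]
  twist:
    - [0,0,0]
    - [0,0,0]
    - [0,0,0]
    - [0,0,0]
    - [0,0,0]
    - [0,0,0]
    - [0,0,0]
    - [0,0,0]
    - [0,0,0]
    - [0,0,0]
    - [0,0,0]
    - [0,0,0]
  hand: [255,255,255,255,255,255,255,255,255,255,255,255]

```text
time: 7.08
tcp_pos: [532.6, -51.8, 232.2]
ee_rot: [0.0, 0.999, -0.035, -0.0]
force: [-0.3, 0.8, -2.7]
gripper_width: 0.299
```

play_rows:
  linear:
    - [0,-0.004,0]
    - [0,-0.008,0]
    - [0,-0.012,0]
    - [0,-0.016,0]
    - [0,-0.02,0]
    - [0,-0.024,0]
    - [0,-0.027,0]
    - [0,-0.03,0]
    - [0,-0.03,0]
    - [0,-0.03,0]
  twist:
    - [0,0,0]
    - [0,0,0]
    - [0,0,0]
    - [0,0,0]
    - [0,0,0]
    - [0,0,0]
    - [0,0,0]
    - [0,0,0]
    - [0,0,0]
    - [0,0,0]
  hand: [255,255,255,255,255,255,255,255,255,255]

```text
time: 7.92
tcp_pos: [534.7, -22.0, 232.2]
ee_rot: [0.0, 0.999, -0.035, 0.0]
force: [0.1, 0.1, -3.1]
gripper_width: 0.296
```

play_rows:
  linear:
    - [0,0,0.001]
    - [0,0,0.002]
    - [0,0,0.003]
    - [0,0,0.003]
    - [0,0,0.003]
  twist:
    - [0,0,0]
    - [0,0,0]
    - [0,0,0]
    - [0,0,0]
    - [0,0,0]
  hand: [255,255,255,255,255]

```text
time: 8.33
tcp_pos: [534.7, -22.4, 230.5]
ee_rot: [0.0, 0.999, -0.036, 0.0]
force: [-2.3, -0.8, 11.9]
gripper_width: 0.298
```

play_rows:
  linear:
    - [0,-0.002,0]
    - [0,-0.004,0]
    - [0,-0.005,0]
    - [0,-0.005,0]
    - [0,-0.005,0]
  twist:
    - [0,0,0]
    - [0,0,0]
    - [0,0,0]
    - [0,0,0]
    - [0,0,0]
  hand: [255,255,255,255,255]

```text
time: 8.75
tcp_pos: [535.5, -19.0, 230.5]
ee_rot: [0.001, 0.999, -0.036, 0.001]
force: [-2.1, -5.1, 10.1]
gripper_width: 0.297
```

play_rows:
  linear:
    - [0,0,-0.0015]
    - [0,-0.001,-0.0015]
    - [0,-0.002,-0.0015]
    - [0,-0.003,-0.0015]
    - [0,-0.003,-0.0015]
  twist:
    - [0,0,0]
    - [0,0,0]
    - [0,0,0]
    - [0,0,0]
    - [0,0,0]
  hand: [255,255,255,255,255]

```text
time: 9.17
tcp_pos: [535.2, -14.5, 230.6]
ee_rot: [0.0, 0.999, -0.036, -0.0]
force: [0.8, -2.9, -0.6]
gripper_width: 0.298
```

Run:
```python
from mv import *
s=robot.state();print(s["tcp_pos"],s["force"])
c=cam("side"); save(c,"side5.png",(215,180,315,255),8)
```

```text
[535.22936863 -14.46759794 230.55962002] [ 0.83400966 -2.87603804 -0.55774204]
```

View pics/side5.png

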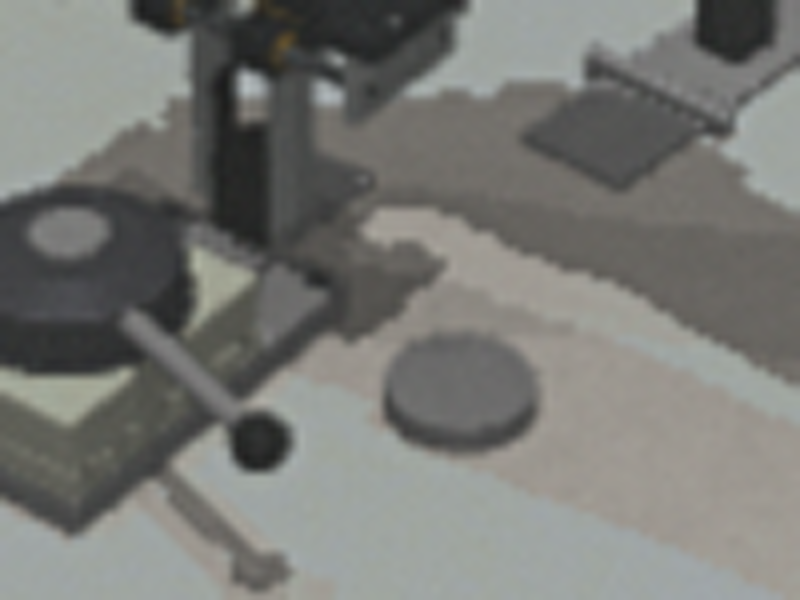

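The blade is in the gap and the block hides the shoulder. I'll push in small steps until the force rises.

play_rows:
  linear:
    - [0,-0.001,0]
    - [0,-0.002,0]
    - [0,-0.003,0]
    - [0,-0.003,0]
    - [0,-0.003,0]
  twist:
    - [0,0,0]
    - [0,0,0]
    - [0,0,0]
    - [0,0,0]
    - [0,0,0]
  hand: [255,255,255,255,255]

```text
time: 9.63
tcp_pos: [535.3, -13.8, 230.7]
ee_rot: [0.002, 0.999, -0.037, -0.0]
force: [-0.0, -7.8, 1.6]
gripper_width: 0.295
```

play_rows:
  linear:
    - [0,-0.001,0]
    - [0,-0.002,0]
    - [0,-0.003,0]
    - [0,-0.004,0]
    - [0,-0.005,0]
    - [0,-0.005,0]
    - [0,-0.005,0]
  twist:
    - [0,0,0]
    - [0,0,0]
    - [0,0,0]
    - [0,0,0]
    - [0,0,0]
    - [0,0,0]
    - [0,0,0]
  hand: [255,255,255,255,255,255,255]

```text
time: 10.22
tcp_pos: [535.5, -12.5, 230.8]
ee_rot: [0.004, 0.999, -0.038, -0.001]
force: [-1.5, -16.7, 2.7]
gripper_width: 0.295
```

play_rows:
  linear:
    - [0,0.002,0.001]
    - [0,0.004,0.002]
    - [0,0.005,0.002]
    - [0,0.005,0.002]
    - [0,0.005,0.002]
    - [0,0.005,0.002]
    - [0,0.005,0.002]
    - [0,0.005,0.002]
    - [0,0.005,0.002]
    - [0,0.005,0.002]
    - [0,0.005,0.002]
  twist:
    - [0,0,0]
    - [0,0,0]
    - [0,0,0]
    - [0,0,0]
    - [0,0,0]
    - [0,0,0]
    - [0,0,0]
    - [0,0,0]
    - [0,0,0]
    - [0,0,0]
    - [0,0,0]
  hand: [255,255,255,255,180,140,80,0,0,0,0]

```text
time: 11.13
tcp_pos: [535.5, -10.8, 228.4]
ee_rot: [-0.0, 0.999, -0.035, -0.0]
force: [-0.3, -0.6, -0.3]
gripper_width: 0.685
```

play_rows:
  linear:
    - [0,0,-0.02]
    - [0,0,-0.05]
    - [0,0,-0.08]
    - [0,0,-0.11]
    - [0,0,-0.11]
    - [0,0,-0.11]
  twist:
    - [0,0,0]
    - [0,0,0]
    - [0,0,0]
    - [0,0,0]
    - [0,0,0]
    - [0,0,0]
  hand: [0,0,0,0,0,0]

```text
time: 11.63
tcp_pos: [536.0, -11.1, 340.1]
ee_rot: [-0.0, 0.999, -0.036, 0.002]
force: [-0.9, 0.2, 0.5]
gripper_width: 1.002
```

Run:
```python
from mv import *
# lever: axis (541.7,104.5), world angle ~157.6; approach to r=95
from h import *
A=np.array([541.7,104.5]); a=np.radians(157.6); p=A+95*np.array([np.cos(a),np.sin(a)]); print(p)
go([(p[0],p[1],150,67.6)])
```

```text
[453.86812681 140.70168575]
[-0.0928, -0.1456, 0.0098] [0.12, -0.19, -71.68]
```

play_rows:
  linear:
    - [-0.008,-0.013,0]
    - [-0.017,-0.026,0]
    - [-0.025,-0.04,0]
    - [-0.034,-0.053,0]
    - [-0.042,-0.066,0]
    - [-0.051,-0.08,0]
    - [-0.06,-0.094,0]
    - [-0.07,-0.11,0]
    - [-0.08,-0.125,0]
    - [-0.088,-0.138,0]
    - [-0.0928,-0.1456,0]
    - [-0.0928,-0.1456,0.005]
  twist:
    - [0,0,-6.5]
    - [0,0,-13]
    - [0,0,-19.5]
    - [0,0,-26]
    - [0,0,-32.5]
    - [0,0,-39]
    - [0,0,-45.5]
    - [0,0,-52]
    - [0,0,-58.5]
    - [0,0,-65]
    - [0,0,-71.7]
    - [0,0,-71.7]
  hand: [0,0,0,0,0,0,0,0,0,0,0,0]

```text
time: 12.63
tcp_pos: [452.1, 142.5, 332.9]
ee_rot: [-0.001, 0.829, 0.559, -0.0]
force: [0.0, -0.7, 0.5]
gripper_width: 1.003
```

Run:
```python
from mv import *
A=np.array([541.7,104.5]); a=np.radians(157.6); p=A+95*np.array([np.cos(a),np.sin(a)])
go([(p[0],p[1],150,67.6),(p[0],p[1],81,67.6)])
t=cam("top")["frame"][130:200,190:290,::-1]; s=cam("side")["frame"][165:245,205:305,::-1]
z=lambda i:cv2.resize(i,None,fx=4,fy=4,interpolation=cv2.INTER_CUBIC)
t,s=z(t),z(s); t=cv2.copyMakeBorder(t,0,s.shape[0]-t.shape[0],0,0,cv2.BORDER_CONSTANT)
cv2.imwrite("pics/c6.png",np.hstack([t,s]))
```

```text
[-0.001, 0.0023, 0.0029] [-0.13, -0.05, 0.41]
[-0.0011, 0.0024, 0.0719] [-0.13, -0.05, 0.41]
```

View pics/c6.png

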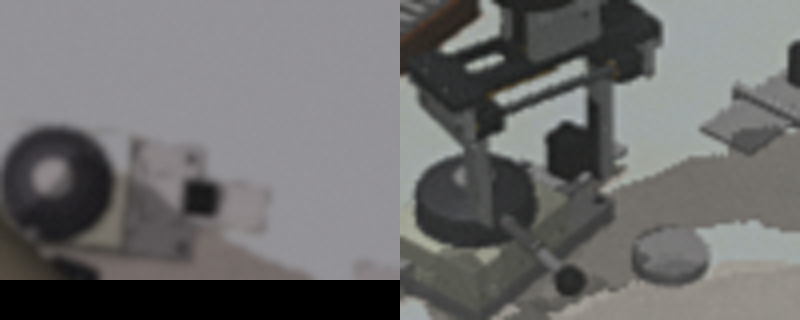

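The gauge sits on the stand with its grip at (202,198), and the open fingers hang either side of the lever. I'll check the gauge numerically while lowering onto the lever.

play_rows:
  linear:
    - [-0.001,0.002,0.02]
    - [-0.001,0.002,0.04]
    - [-0.001,0.002,0.06]
    - [-0.001,0.002,0.07]
    - [-0.001,0.002,0.07]
    - [-0.001,0.002,0.07]
  twist:
    - [0,0,0]
    - [0,0,0]
    - [0,0,0]
    - [0,0,0]
    - [0,0,0]
    - [0,0,0]
  hand: [0,0,0,0,0,0]

```text
time: 13.23
tcp_pos: [454.8, 138.7, 263.3]
ee_rot: [-0.0, 0.831, 0.556, -0.001]
force: [0.0, -0.0, 0.7]
gripper_width: 1.0
```

Run:
```python
from mv import *
s=robot.state();print(s["tcp_pos"],s["force"])
ct=cam("top"); a=np.radians(86); e=np.array([np.cos(a),np.sin(a)]); n=np.array([-e[1],e[0]]); A=np.array([541.7,104.8])
for l in((-122,0,67),(-180,-20,26),(-180,20,26),(-120,-50,20)):
    P=np.r_[A+e*l[0]+n*l[1],l[2]]; print(l,((proj(ct,[P])[0]-[190,130]+.5)*4-.5).round(0))
```

```text
[454.8311542  138.67740598 263.32836437] [ 0.00560815 -0.00845494  0.72182798]
(-122, 0, 67) [199. 198.]
(-180, -20, 26) [268. 188.]
(-180, 20, 26) [264. 233.]
(-120, -50, 20) [203. 149.]
```

Predicted and observed home positions agree: the corners and the ledge all share the same offset of about 3 px. Now I'll grip the lever.

play_rows:
  linear:
    - [0,0,0.002]
    - [0,0,0.002]
    - [0,0,0.002]
    - [0,0,0.002]
    - [0,0,0.002]
    - [0,0,0.002]
    - [0,0,0.002]
    - [0,0,0.002]
    - [0,0,0.002]
    - [0,0,0.002]
    - [0,0,0.002]
    - [0,0,0.002]
  twist:
    - [0,0,0]
    - [0,0,0]
    - [0,0,0]
    - [0,0,0]
    - [0,0,0]
    - [0,0,0]
    - [0,0,0]
    - [0,0,0]
    - [0,0,0]
    - [0,0,0]
    - [0,0,0]
    - [0,0,0]
  hand: [255,255,255,255,255,255,255,255,255,255,255,255]
  force: 12

```text
time: 14.28
tcp_pos: [454.8, 139.0, 261.7]
ee_rot: [0.0, 0.831, 0.556, 0.0]
force: [0.1, -0.3, 0.1]
gripper_width: 0.187
```

```bash
cat > arc.py <<'E'
from mv import *
import sys
A=np.array([541.7,104.5]); s=robot.state(); p=np.array(s["tcp_pos"]); d=p[:2]-A
r=np.hypot(*d); a=np.degrees(np.arctan2(d[1],d[0])); q=s["ee_rot"]
x=R.from_quat([q[1],q[2],q[3],q[0]]).as_matrix()[:,0]
print("r",r,"ang",a,"jaw+90",np.degrees(np.arctan2(x[1],x[0]))+90,"w",s["gripper_width"],s["force"],s["time"])
a0=np.degrees(np.arctan2(x[1],x[0]))+90 if len(sys.argv)<3 else a
for k in range(1,13):
    b=a-float(sys.argv[1])*k/12; B=np.radians(b)
    go([(*(A+95*np.array([np.cos(B),np.sin(B)])),p[2]-180,b-90)])
E
python3 arc.py 46
```

```text
r 93.49438716895426 ang 158.33676238692823 jaw+90 157.62794623880524 w 0.18697000969567212 [ 0.14482071 -0.26236989  0.05515311] 14.2833
[0.0063, -0.0014, 0.0] [0.0, -0.0, 3.12]
[0.0127, -0.0008, 0.0] [0.0, -0.0, 6.96]
[0.0189, 0.0002, 0.0] [0.0, -0.0, 10.79]
[0.0251, 0.0016, 0.0] [0.0, -0.0, 14.62]
[0.0312, 0.0034, 0.0] [0.0, -0.0, 18.46]
[0.0372, 0.0056, 0.0] [0.0, -0.0, 22.29]
[0.043, 0.0082, 0.0] [0.0, -0.0, 26.12]
[0.0486, 0.0112, 0.0] [0.0, -0.0, 29.96]
[0.054, 0.0145, 0.0] [0.0, -0.0, 33.79]
[0.0592, 0.0182, 0.0] [0.0, -0.0, 37.62]
[0.0641, 0.0223, 0.0] [0.0, -0.0, 41.46]
[0.0687, 0.0267, 0.0] [0.0, -0.0, 45.29]
```

play_rows:
  linear:
    - [0,0,0]
    - [0,0,0]
    - [0,0,0]
    - [0,0,0]
  twist:
    - [0,0,0]
    - [0,0,0]
    - [0,0,0]
    - [0,0,0]
  hand: [255,255,255,255]

```text
time: 14.62
tcp_pos: [454.9, 139.5, 261.7]
ee_rot: [-0.0, 0.831, 0.557, 0.001]
force: [0.7, 2.1, -2.1]
gripper_width: 0.119
```

play_rows:
  linear:
    - [0.0063,-0.0014,0]
    - [0.0127,-0.0008,0]
    - [0.0189,0.0002,0]
    - [0.0251,0.0016,0]
    - [0.0312,0.0034,0]
    - [0.0372,0.0056,0]
    - [0.043,0.0082,0]
    - [0.0486,0.0112,0]
    - [0.054,0.0145,0]
    - [0.0592,0.0182,0]
    - [0.0641,0.0223,0]
    - [0.0687,0.0267,0]
  twist:
    - [0,0,3.12]
    - [0,0,6.96]
    - [0,0,10.79]
    - [0,0,14.62]
    - [0,0,18.46]
    - [0,0,22.29]
    - [0,0,26.12]
    - [0,0,29.96]
    - [0,0,33.79]
    - [0,0,37.62]
    - [0,0,41.46]
    - [0,0,45.29]
  hand: [255,255,255,255,255,255,255,255,255,255,255,255]

```text
time: 15.62
tcp_pos: [504.9, 191.8, 261.7]
ee_rot: [0.001, 0.981, 0.192, -0.002]
force: [-3.2, -0.7, 3.4]
gripper_width: 0.122
```

```bash
python3 arc.py 40
```

```text
r 94.70050338189502 ang 112.84244248404663 jaw+90 112.15670123809096 w 0.12172875509175529 [-3.20087825 -0.71905048  3.35726004] 15.6167
[0.0055, -0.0002, -0.0] [0.07, 0.19, 2.65]
[0.011, 0.0002, -0.0] [0.08, 0.19, 5.98]
[0.0165, 0.0009, -0.0001] [0.08, 0.19, 9.31]
[0.0219, 0.002, -0.0001] [0.09, 0.18, 12.65]
[0.0273, 0.0034, -0.0001] [0.09, 0.18, 15.98]
[0.0326, 0.005, -0.0001] [0.1, 0.18, 19.31]
[0.0377, 0.007, -0.0001] [0.1, 0.18, 22.65]
[0.0427, 0.0093, -0.0001] [0.11, 0.17, 25.98]
[0.0476, 0.0119, -0.0001] [0.11, 0.17, 29.31]
[0.0524, 0.0147, -0.0002] [0.12, 0.17, 32.65]
[0.0569, 0.0178, -0.0002] [0.12, 0.17, 35.98]
[0.0613, 0.0212, -0.0002] [0.13, 0.16, 39.31]
```

play_rows:
  linear:
    - [0.0055,-0.0002,0]
    - [0.011,0.0002,0]
    - [0.0165,0.0009,0]
    - [0.0219,0.002,0]
    - [0.0273,0.0034,0]
    - [0.0326,0.005,0]
    - [0.0377,0.007,0]
    - [0.0427,0.0093,0]
    - [0.0476,0.0119,0]
    - [0.0524,0.0147,0]
    - [0.0569,0.0178,0]
    - [0.0613,0.0212,0]
  twist:
    - [0,0,2.65]
    - [0,0,5.98]
    - [0,0,9.31]
    - [0,0,12.65]
    - [0,0,15.98]
    - [0,0,19.31]
    - [0,0,22.65]
    - [0,0,25.98]
    - [0,0,29.31]
    - [0,0,32.65]
    - [0,0,35.98]
    - [0,0,39.31]
  hand: [255,255,255,255,255,255,255,255,255,255,255,255]

```text
time: 16.62
tcp_pos: [569.4, 195.9, 261.7]
ee_rot: [0.001, 0.989, -0.149, -0.002]
force: [-3.1, 0.9, 2.6]
gripper_width: 0.127
```

```bash
python3 arc.py 6 | sed -n '1p;5p;9p;13p'
python3 - <<'E'
from mv import *
f=[cam("side") for _ in range(3)]; m=np.mean([c["frame"] for c in f],0).astype(np.uint8)[160:250,165:275,::-1]
cv2.imwrite("pics/s7.png",cv2.resize(m,None,fx=6.5,fy=6.5,interpolation=cv2.INTER_CUBIC))
E
```

```text
r 95.47691720646044 ang 73.15112113706293 jaw+90 72.87694246429457 w 0.12682409939355677 [-3.0542203   0.89588552  2.61679293] 16.6167
[0.0033, 0.0005, -0.0] [0.12, 0.18, 1.73]
[0.0066, 0.0007, -0.0] [0.13, 0.18, 3.73]
[0.0099, 0.0009, -0.0] [0.13, 0.18, 5.73]
```

View pics/s7.png

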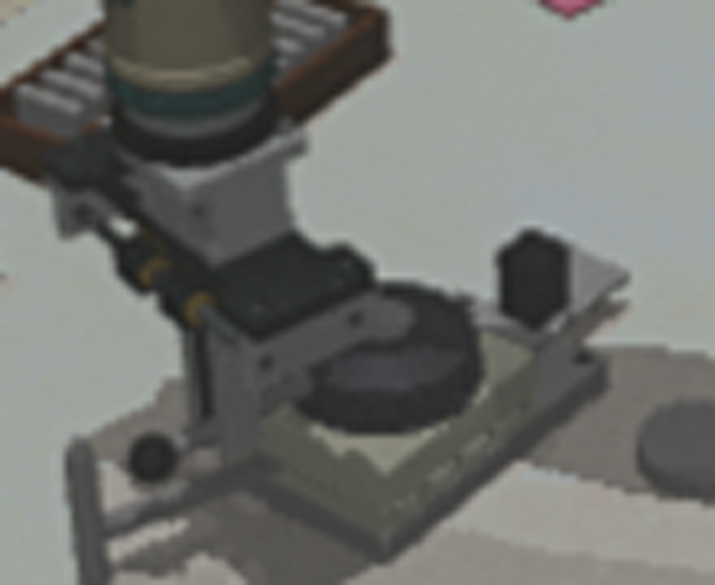

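The ball at (153,457) is close to the post tip at (82,438), with the gauge still in place. I'll compare the two angles from this picture and from the earlier top view.

Run:
```python
from mv import *
A=np.array([541.7,104.5]); ang=lambda P:(P.round(1),np.degrees(np.arctan2(P[1]-A[1],P[0]-A[0])).round(1),np.hypot(*(P[:2]-A)).round(1))
c=cam("side"); S=lambda p,s,o:((np.array(p)+.5)/s-.5+o)
print("ball",ang(ray(c,[S((153,457),6.5,[165,160])],78)[0]))
print("post7",ang(ray(c,[S((82,438),6.5,[165,160])],92)[0]))
print("post1",ang(ray(c,[S((33,348),4.5,[170,150])],92)[0]))
t=cam("top"); print("postT",ang(ray(t,[S((42,95),4,[150,130])],92)[0]))
f=np.mean([cam("top")["frame"] for _ in range(5)],0)
cv2.imwrite("pics/t8.png",cv2.resize(f[130:200,145:245,::-1].astype(np.uint8),None,fx=8,fy=8,interpolation=cv2.INTER_CUBIC))
```

```text
ball (array([579.8, 233. ,  78. ]), np.float64(73.5), np.float64(134.1))
post7 (array([604.7, 252.8,  92. ]), np.float64(67.0), np.float64(161.1))
post1 (array([605.4, 253.1,  92. ]), np.float64(66.8), np.float64(161.7))
postT (array([609.6, 251. ,  92. ]), np.float64(65.1), np.float64(161.5))
```

play_rows:
  linear:
    - [0.0037,0.0005,0]
    - [0.0075,0.0007,0]
    - [0.0112,0.001,0]
    - [0.0112,0.001,0]
    - [0.0112,0.001,0]
    - [0.0112,0.001,0]
  twist:
    - [0,0,2.2]
    - [0,0,4.4]
    - [0,0,6.6]
    - [0,0,6.6]
    - [0,0,6.6]
    - [0,0,6.6]
  hand: [255,255,255,255,255,255]

```text
time: 17.62
tcp_pos: [581.0, 191.4, 261.7]
ee_rot: [0.0, 0.979, -0.205, 0.0]
force: [-3.2, -2.6, 4.8]
gripper_width: 0.119
```

```bash
python3 arc.py 3 | sed -n '1p;13p'
```

```text
r 95.35158497632821 ang 65.68537274990905 jaw+90 66.34431626040542 w 0.11882238909631128 [-3.18864162 -2.59274332  4.84269742] 17.6167
[0.005, 0.0005, 0.0] [0.03, -0.01, 3.66]
```

Lever at about 66°. I'll release, lift straight up, and move aside so the cameras see it.

play_rows:
  linear:
    - [0,0,0]
    - [0,0,0]
    - [0,0,0]
    - [0,0,0]
    - [0,0,0]
    - [0,0,0]
    - [0,0,-0.03]
    - [0,0,-0.06]
    - [0,0,-0.1]
    - [0,0,-0.12]
    - [0,0,-0.12]
    - [0,0,-0.12]
  twist:
    - [0,0,0]
    - [0,0,0]
    - [0,0,0]
    - [0,0,0]
    - [0,0,0]
    - [0,0,0]
    - [0,0,0]
    - [0,0,0]
    - [0,0,0]
    - [0,0,0]
    - [0,0,0]
    - [0,0,0]
  hand: [150,80,0,0,0,0,0,0,0,0,0,0]

```text
time: 18.62
tcp_pos: [581.0, 191.9, 382.9]
ee_rot: [-0.001, 0.979, -0.204, 0.001]
force: [-0.9, -0.5, -0.2]
gripper_width: 0.938
```

Run:
```python
from mv import *
go([(450,-150,210,-20),(480,330,210,10)])
```

```text
[0.0167, 0.3658, -0.0078] [-0.11, -0.12, -3.58]
[-0.1478, -0.0862, -0.0073] [-0.08, -0.15, -33.58]
```

play_rows:
  linear:
    - [0,0.03,0]
    - [0,0.07,0]
    - [0.003,0.11,0]
    - [0.005,0.15,0]
    - [0.007,0.19,0]
    - [0.01,0.23,0]
    - [0.012,0.27,0]
    - [0.015,0.31,0]
    - [0.0167,0.35,0]
    - [0.0167,0.366,0]
    - [0.0167,0.366,0]
    - [0.0167,0.366,0]
  twist:
    - [0,0,0]
    - [0,0,-1]
    - [0,0,-2]
    - [0,0,-3]
    - [0,0,-3.6]
    - [0,0,-3.6]
    - [0,0,-3.6]
    - [0,0,-3.6]
    - [0,0,-3.6]
    - [0,0,-3.6]
    - [0,0,-3.6]
    - [0,0,-3.6]
  hand: [0,0,0,0,0,0,0,0,0,0,0,0]

```text
time: 19.62
tcp_pos: [449.0, -150.8, 380.4]
ee_rot: [-0.0, 0.985, -0.175, -0.001]
force: [0.2, 0.2, -0.6]
gripper_width: 1.0
```

Run:
```python
from mv import *
s=robot.state();print(s["tcp_pos"],s["time"],s["force"])
av=lambda n:np.mean([cam(n)["frame"] for _ in range(5)],0).astype(np.uint8)[...,::-1]
z=lambda i:cv2.resize(i,None,fx=5,fy=5,interpolation=cv2.INTER_CUBIC)
t=z(av("top")[140:205,145:265]); s=z(av("side")[190:245,165:285])
cv2.imwrite("pics/f9.png",np.vstack([t,s]))
```

```text
[ 448.99157272 -150.83203486  380.44469424] 19.6167 [ 0.23528381  0.24343589 -0.64645855]
```

View pics/f9.png

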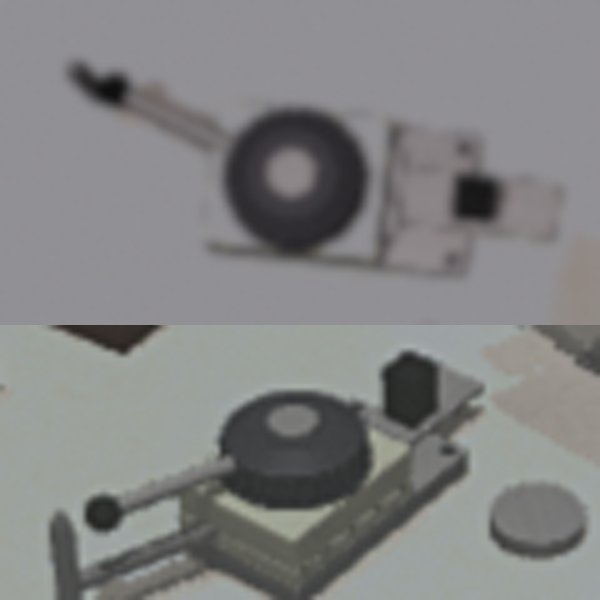

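Both views show the lever in line with the post: ball at (115,88) and post tip at about (75,68) in the top view. The shoulder is seated at the block face. I'll check the numbers.

Run:
```python
from mv import *
S=lambda p,s,o:((np.array(p)+.5)/s-.5+o)
t=cam("top");c=cam("side"); o1,o2=[145,140],[165,190]
At=ray(t,[S((296,179),5,o1)],92)[0]; Ac=ray(c,[S((296,449-325),5,o2)],92)[0]
def ang(P,A): d=P-A; return P.round(1),np.degrees(np.arctan2(d[1],d[0])).round(1),np.hypot(*d[:2]).round(1)
for A in(At,Ac,np.array([541.7,104.5,92])):
  print("axis",A.round(1))
  print(" top ball",ang(ray(t,[S((115,88),5,o1)],78)[0],A),"post",ang(ray(t,[S((74,67),5,o1)],92)[0],A))
  print(" side ball",ang(ray(c,[S((103,187),5,o2)],78)[0],A),"post",ang(ray(c,[S((60,188),5,o2)],92)[0],A))
# expected appearance at locked, stand pose variations
for y in(85.9,86.2,86.5):
  a=np.radians(y-20);u=np.array([np.cos(a),np.sin(a)]);A=np.array([541.7,104.5])
  for cc,o in((t,o1),(c,o2)): print(y,[((proj(cc,[np.r_[A+u*r,z]])[0]-o+.5)*5-.5).round(0).tolist() for r,z in((135,78),(163,92),(163,32))])
```

```text
axis [539.3 102.4  92. ]
 top ball (array([600. , 228.4,  78. ]), np.float64(64.3), np.float64(139.9)) post (array([610.8, 253.5,  92. ]), np.float64(64.7), np.float64(167.2))
 side ball (array([596.3, 227.1,  78. ]), np.float64(65.4), np.float64(137.2)) post (array([605.5, 254.6,  92. ]), np.float64(66.5), np.float64(166.0))
axis [522.5 125.8  92. ]
 top ball (array([600. , 228.4,  78. ]), np.float64(52.9), np.float64(128.5)) post (array([610.8, 253.5,  92. ]), np.float64(55.3), np.float64(155.3))
 side ball (array([596.3, 227.1,  78. ]), np.float64(53.9), np.float64(125.3)) post (array([605.5, 254.6,  92. ]), np.float64(57.2), np.float64(153.2))
axis [541.7 104.5  92. ]
 top ball (array([600. , 228.4,  78. ]), np.float64(64.8), np.float64(136.9)) post (array([610.8, 253.5,  92. ]), np.float64(65.1), np.float64(164.3))
 side ball (array([596.3, 227.1,  78. ]), np.float64(66.0), np.float64(134.2)) post (array([605.5, 254.6,  92. ]), np.float64(67.0), np.float64(163.1))
85.9 [[116.0, 93.0], [74.0, 71.0], [92.0, 88.0]]
85.9 [[102.0, 187.0], [58.0, 185.0], [67.0, 260.0]]
86.2 [[115.0, 94.0], [74.0, 72.0], [92.0, 89.0]]
86.2 [[102.0, 188.0], [59.0, 186.0], [68.0, 261.0]]
86.5 [[115.0, 94.0], [73.0, 73.0], [91.0, 90.0]]
86.5 [[103.0, 188.0], [59.0, 187.0], [69.0, 262.0]]
```

```bash
python3 -c "
from workcell import robot
print(robot.hand_in())"
```

```text
the job is handed in; nothing more can be done
None
```

The narrow gauge is in the gap with its shoulder against the stand's face, and the lever points at the index post. I handed the job in at about 20 s on the robot's clock, with the gripper open and clear of everything.

- **Gauge:** I pushed the blade in until the force rose to about 17 N with almost no further travel, then unloaded and released it. Afterwards its grip and rear corners appeared where they should for a seated gauge, within about 1 mm. The block hid the shoulder while I pushed, so I judged it seated by the force and those positions. In the last picture it was seen lying at the block's face.
- **Lever:** I turned the collar clockwise by about 92°. The last check puts the lever within about 1° of the post: 0.3° past it from the top camera, 1.0° past it from the side. The views disagreed by 1–2° on absolute angles, so I trusted the lever-to-post comparison within each view. Using the collar axis read from the side picture gave 2–3° past, but I discarded it because that axis was about 30 mm off the fitted position.
- **Other objects:** I did not touch the wide gauge, disc, screwdriver, mug or the coloured look-alikes. I made no separate measurement of them at the end.

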